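Push-gauge check of a sensor module in a sloping nest

TASK

The red-marked pressure-sensor module, lying mixed with two blue-marked ones, is due for its push check. Set it face up on the deck of the sloping test nest, lying flat between its pins (either end uphill), and let go of it; then take the yellow push gauge out of its stand and press its tip gently on the round red spot of the module, square to the module's sloping face, until the plunger has gone in about half way. Finish while still holding the gauge pressed there, and leave the two blue-marked modules and the multimeter where they are.

Things in the scene. Friction and masses are not known exactly. Their poses are not given: they have to be found in the camera images.
- red_module: Flat black sensor module with a red printed corner and a round red spot on its face, 62 x 37 x 12 mm (x, y, z), about 45 g, lying face up, loose on the bench. Origin: centre of its underside; z out of its face. Best grasped across its 37 mm width (its y).
- red_spot (a point): Centre of the round red spot (10 mm wide) on the face of the red module: on its long centre line, 15.5 mm from the middle towards its -x end, 11 mm above its underside. A point on the module: it moves with it.
- blue_module_a: Module of the same size and shape with blue markings, loose. Bystander: stays where it is. Origin: centre of underside.
- blue_module_b: Second blue-marked module, same size. Bystander: stays where it is. Origin: centre of underside.
- nest: Test nest, fixed: base plate 130 x 96 mm, sloping white deck on top, highest point 70 mm. Origin: centre of underside, on the bench; -x is the low front, facing the robot give or take the yaw. Eight dowel pins (6 mm thick, 9 mm high, coned tops) on the deck frame the module with 2 mm gap: at deck x +-25, y +-23.5 mm and at x +-36, y +-10 mm; 44 mm stay free for fingers between the long-side pins.
- nest_deck: Sloping white deck of the nest, 104 x 80 x 8 mm, fixed. Origin: centre of its upper face, 43 mm above the bench, where the centre of the module's underside belongs, with the module's 62 mm length along x. x runs uphill (20 degrees from level, away from the robot), y across, z square out of the deck (leaning 20 degrees towards the low front).
- gauge_stand: Stand of the push gauge, fixed: dark foot 76 x 76 mm, four columns and two aluminium plates with a round hole; top of the upper plate 75 mm above the bench, column heads to 79 mm. Origin: centre of the underside, under the hole.
- gauge: Yellow push gauge, loose, 0.12 kg, standing tip down in the stand with its origin 33 mm above the bench; draw it up 60 mm or more to clear. Origin: on its axis, lower end of the steel nose; z up to the cap. Along z: nose dia 16 mm 0-42, collar dia 28 42-48 (rests on the stand), yellow square grip 22 x 22 mm (flats to x and y) 48-106, black cap to 114. Plunger projects 18 mm below the nose.
- gauge_plunger (a joint): How far the gauge's spring plunger is pushed into the nose, in m: 0 free, 0.006 half way (red line just entering the nose), 0.012 fully in. About 0.9 N starts it, 2.7 N holds it half way, 4.5 N fully in; it springs back when let go.
- gauge_tip (a point): The round brass tip of the plunger, 7 mm thick; on the gauge's axis, 18 mm below the nose when free.
- meter: Orange pocket multimeter, 62 x 120 x 40 mm, loose, lying behind the nest. Bystander: stays where it is. Origin: centre of underside.

How it is judged:
By the outcome, as a careful person would: the job done as asked, in the order asked, and still so for the second after the job is handed in, while the arm keeps its last pose, push and grip.
It also fails if it takes over 54 s, if anything falls off the work surface, if the arm or the gripper's body presses on something with over 40 N, if the wrist force passes 120 N, or if a joint passes its speed limit or range.

ROBOT

A 6-joint arm with a two-finger parallel gripper is mounted at the origin on the work surface; the furniture and walls round the work are solid. World frame = base frame: x ahead of the robot, y to its left, z up, the work surface at z = 0. Lengths are in m, angles in degrees, forces in N, time in s.
With the tool pointing down it reaches from about 0.35 to 0.875 m from the base axis. Payload 4.2 kg.
Tool frame: the origin (TCP) lies midway between the tips of the shut fingers; the grasp point (between the pads) lies 19 mm behind it; z points along the fingers, y is the line along which they close (so a half turn about z gives the same grasp; the last joint's range is limited). The gripper opens to 87 mm and grips with 3 to 60 N. Pads are 19 mm wide; open, the fingers measure 117 mm over their backs; the gripper's body (75 mm by 190 mm) begins 51 mm behind the grasp point.
Start: joints at [-57.032, 22.042, 0.453, 0, -68.411, -14.817], TCP at [0.195, -0.594, 0.223] pointing down, gripper open.
Joint ranges: [-179.83, 179.83], [-69.29, 118.12], [-61.27, 80.66], [-181.25, 117.63], [-171.15, -9.14], [-177.46, 177.46]. Speed limits (degrees/s): [159.86, 159.86, 180, 180, 180, 180].

INTERFACE

Orientations are given as [roll, pitch, yaw] about the fixed x, y, z axes, in that order (R = Rz(yaw) Ry(pitch) Rx(roll)).
In Python, from workcell import env gives the robot as it stands. The module is installed in compiled form; this text tells all that it offers. Calls block until the motion is done:
- env.goto(position, orientation): joint-space move of the TCP to a pose.
- env.move_straight(position, rotation=None, rate=0.15, force_limit=None): straight line of the TCP; rotation=None keeps the orientation; rate is the mean speed in m/s. With force_limit (N) it stops when the force on the tool has changed by that much, and returns True; else False.
- env.set_joints(angles): joint-space move.
- env.gripper_to(opening, grasp_force=None): opening from 0.0 (shut) to 1.0 (fully open); grasp_force is the grip in N (None keeps the last); returns when the fingers have stopped.
- env.dwell(seconds).
- env.inverse_kinematics(position, orientation): joint angles nearest the present ones, or None.
- env.read_state(): the state.
- env.grab_frame(name): name is "scene" or "top" or "wrist"; returns a dict with "image" (480x640x3 uint8, blue, green, red), "fx", "fy", "cx", "cy" (pixels), "D" ([k1, k2, p1, p2, k3] as OpenCV has them; the pictures are not rectified), "position" and "orientation" of the camera in the world. Camera axes: x right, y up, looking along -z (the intrinsics and any distortion apply to the point x, -y, -z); pixel columns grow to the right and rows downward; lengths in m; the calibration is good to about 2 mm. A picture is of the moment at which its call begins. There is no depth.
A pose or a line that the arm cannot do raises env.Unreachable and nothing moves.
- env.close_job(): hands the job in; it is judged then, once.
Trained networks look in a picture, given as the dict that the camera call returned (one of the last four; its "shot" number tells which), for a name from the list of things; names that differ only in an ending like _2 or _b are one class to them, and where a whole thing is asked for, a point or a joint stands for the part that bears it (a point fixed in the world has none). Each returns a list of dicts, best first, with "score" (0 to 1); they miss things now and then, are a little off and sometimes report something else, mostly with a low value. They report only what shows in the picture. A call takes as long as a camera call.
- env.search_frame(picture, thing): "xyz" ([x, y, z] in m, in world coordinates, good to about 4 mm: the middle of the surface that is visible of it).
- env.trace(picture, thing): "mask" (480x640 bool, what is visible of it).
The state is a dict: "clock": time; "joint_positions": joint angles; "qvel": joint speeds; "joint_torque": joint torques, N m; "position": TCP position; "tool_rot": TCP orientation; "force": force on the tool from outside, world axes, zero at the start; "wrist_torque": the same for the moment, N m; "opening": opening from 0.0 (shut) to 1.0 (fully open); "finger_force": force on a finger pad.
Only numpy, scipy, OpenCV 4.12 (cv2) and the standard library are available. Lean on these libraries where they do the work, as an engineer would, in place of code of your own. Each camera call takes 0.05 s, during which the arm holds its last target. There are 200 camera calls.

## Working session

There is one attempt and no reset: what is moved stays moved. The work goes in short steps, each a Python script; the robot and the scene stay as the last script left them, time stands still between calls to the robot, and variables do not carry over. Pictures are saved under pics/ and viewed, at most 10 in all, crops included, and the job is handed in when it is done.

```bash
mkdir -p pics; cat > h.py <<'E'
import numpy as np, cv2
from workcell import env
from scipy.spatial.transform import Rotation as R
def rot(o): return R.from_euler('xyz',o,degrees=True).as_matrix()
def eul(M): return R.from_matrix(M).as_euler('xyz',degrees=True)
def K(f): return np.array([[f['fx'],0,f['cx']],[0,f['fy'],f['cy']],[0,0,1.]])
def camR(f):
    o=np.array(f['orientation'],float); return rot(o) if o.shape==(3,) else o
def proj(f,P):
    P=np.atleast_2d(P); M=np.diag([1,-1,-1])@camR(f).T
    return cv2.projectPoints((P-f['position'])@M.T,np.zeros(3),np.zeros(3),K(f),np.array(f['D'],float))[0][:,0]
def rays(f,px):
    u=cv2.undistortPoints(np.array(px,float).reshape(-1,1,2),K(f),np.array(f['D'],float))[:,0]
    d=np.c_[u,np.ones(len(u))]@np.diag([1,-1,-1])@camR(f).T
    return d
def onplane(f,px,z):
    d=rays(f,px); c=np.array(f['position']); return c+d*((z-c[2])/d[:,2])[:,None]
E
python3 - <<'E'
from h import *
for n in ['top','scene']:
    f=env.grab_frame(n); cv2.imwrite(f'pics/{n}0.png',f['image'])
    print(n,f['position'],f['orientation'],f['fx'],f['D'])
    for t in ['red_module','red_spot','nest','nest_deck','gauge_stand','gauge','meter']:
        for r in env.search_frame(f,t)[:4]: print(t,round(r['score'],2),np.round(r['xyz'],4))
        for r in env.trace(f,t)[:4]:
            ys,xs=np.nonzero(r['mask']); print('   mask',round(r['score'],2),len(xs),xs.mean().round(1),ys.mean().round(1),cv2.minAreaRect(np.c_[xs,ys].astype(np.float32)))
print(env.read_state()['clock'])
E
```

```text
top [0.33696141 0.01302445 1.41510503] [ 10.7009523    0.60647961 -89.6769659 ] 537.6506541814355 [-0.12148729  0.          0.          0.          0.        ]
red_module 0.9 [0.4066 0.1949 0.0143]
   mask 0.91 333 260.7 309.4 ((260.75, 309.25), (23.084625244140625, 14.546475410461426), 71.56505584716797)
red_spot 0.57 [0.4046 0.1967 0.0136]
red_spot 0.43 [0.4521 0.3334 0.0116]
   mask 0.84 340 260.8 309.0 ((261.0, 309.0000305175781), (23.40085220336914, 15.17893123626709), 71.56504821777344)
nest 0.62 [0.5199 0.0206 0.0364]
   mask 0.94 1769 326.4 265.3 ((326.2941589355469, 265.1764831542969), (48.99219512939453, 36.865413665771484), 75.96376037597656)
nest_deck 0.89 [0.5235 0.029  0.0375]
nest_deck 0.29 [0.4519 0.3328 0.0099]
   mask 0.62 1240 326.4 262.3 ((326.1265869140625, 262.7317810058594), (40.95050811767578, 31.50039291381836), 76.60750579833984)
gauge_stand 0.78 [ 0.4866 -0.2161  0.0763]
gauge 0.71 [ 0.4865 -0.2252  0.1373]
   mask 0.49 145 428.2 272.5 ((428.1000671386719, 272.2000427246094), (11.180338859558105, 14.310833930969238), 63.43495178222656)
meter 0.73 [ 0.7673 -
[... 759 characters left out ...]
27749633789, 45.792545318603516), 17.744672775268555)
   mask 0.67 1138 355.0 259.8 ((355.22052001953125, 259.7728271484375), (51.45720291137695, 22.95885467529297), 25.709951400756836)
gauge_stand 0.86 [ 0.4836 -0.2054  0.0429]
   mask 0.79 1250 414.6 220.2 ((414.90362548828125, 218.83505249023438), (36.297637939453125, 41.799598693847656), 6.581944942474365)
gauge 0.95 [ 0.4885 -0.2187  0.107 ]
   mask 0.88 408 416.8 193.2 ((415.9034118652344, 200.3611602783203), (12.777867317199707, 51.414676666259766), 4.969740867614746)
meter 0.62 [0.7558 0.0141 0.0248]
   mask 0.56 1021 268.5 238.2 ((268.7162170410156, 238.29730224609375), (24.997295379638672, 49.33290100097656), 53.97262954711914)
1.5
```

View pics/top0.png

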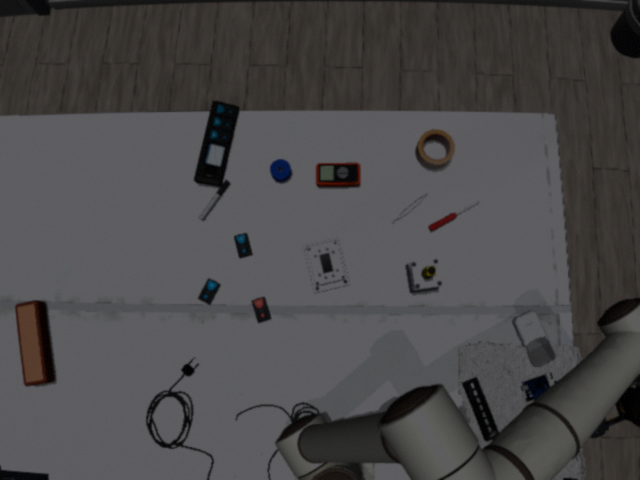

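View pics/scene0.png

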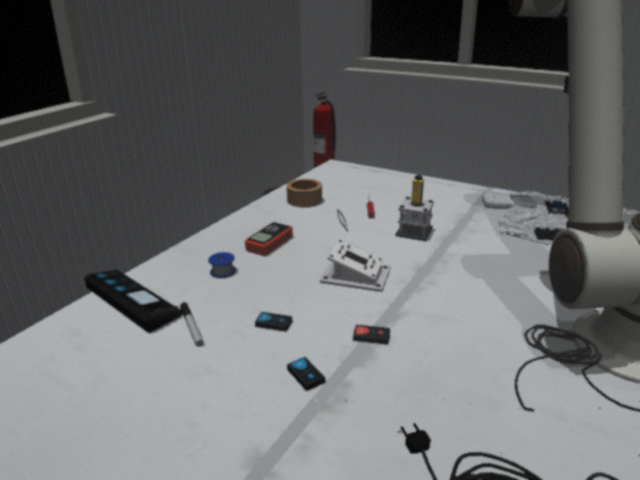

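Top view: red module at about (261,309), blue modules at (243,245) and (209,291), nest at (326,265) with a dark slot in its deck, gauge stand at (425,275), and meter at (338,174). The scene view agrees, with the red module at (371,334), nest at (355,265) and gauge at (417,190). Next I'll take closer wrist views.

```bash
python3 - <<'E'
from h import *
import pickle
s=env.read_state(); print(s['tool_rot'],s['clock'],s['opening'])
for n,p in [('gauge',[0.42,-0.215,0.34]),('nest',[0.45,0.02,0.28]),('mod',[0.37,0.196,0.25])]:
    env.goto(p,[180,0,0])
    env.dwell(.15)
    f=env.grab_frame('wrist'); pickle.dump(f,open(f'{n}.pkl','wb')); cv2.imwrite(f'pics/w_{n}.png',np.clip(f['image']*1.5,0,255).astype(np.uint8))
    s=env.read_state()
    print(n,s['clock'],s['position'],s['tool_rot'],f['position'],f['orientation'],f['fx'],f['D'],np.round(s['joint_positions'],1))
    for t in ['red_module','red_spot','nest','nest_deck','gauge_stand','gauge']:
        for r in env.search_frame(f,t)[:2]: print(t,round(r['score'],2),np.round(r['xyz'],4),proj(f,r['xyz'])[0].round(0))
E
```

```text
[ 1.79995518e+02 -8.47543352e-04 -1.61849825e+02] 1.5 1.001844131466414
gauge 3.4083 [ 0.41988101 -0.2154608   0.33973401] [-1.79997434e+02  3.33403749e-02 -6.86946530e-02] [ 0.48947173 -0.21466747  0.50142687] [-14.72664177   0.09984164 -90.0513806 ] 431.99130276276435 [-0.0657523  0.         0.         0.         0.       ] [ -7.4   3.   -7.7   0.  -79.3  97.3]
red_module 0.49 [0.3845 0.1743 0.0093] [  1. 212.]
nest 0.56 [0.529  0.0117 0.0361] [105.  82.]
nest_deck 0.66 [0.5324 0.0208 0.0445] [92. 78.]
gauge_stand 0.85 [ 0.4952 -0.2253  0.0782] [333. 112.]
gauge 0.64 [ 0.4961 -0.2288  0.141 ] [339. 110.]
nest 4.875 [0.45021227 0.01905152 0.28031332] [-1.79991504e+02 -3.44476533e-02 -1.12596633e-01] [0.51964418 0.01979577 0.44222175] [-14.64554008   0.10386871 -90.08330047] 431.99130276276435 [-0.0657523  0.         0.         0.         0.       ] [ 23.2   2.3 -16.8   0.  -70.8  66.7]
red_module 0.95 [0.4007 0.1923 0.0096] [157. 237.]
red_spot 0.83 [0.4063 0.1911 0.0117] [157. 232.]
red_spot 0.29 [0.53   0.024  0.0458] [317. 107.]
nest 0.96 [0.5272 0.0277 0.0388] [313. 111.]
nest_deck 0.67 [0.5311 0.0247 0.0439] [316. 106.]
gauge_stand 0.9 [ 0.4952 -0.2056  0.0784] [586. 151.]
gauge 0.68 [ 0.4976 -0.216   0.104 ] [617. 151.]
mod 6.175 [0.37065873 0.19518344 0.25016932] [-1.79992001e+02 -1.55991707e-02 -1.25272274e-01] [0.44013423 0.19596773 0.41201824] [-14.66858186   0.10451216 -90.09008891] 431.99130276276435 [-0.0657523  0.         0.         0.         0.       ] [ 50.2   0.1 -23.5   0.  -66.4  39.7]
red_module 0.76 [0.4055 0.1968 0.0102] [321. 157.]
red_spot 0.63 [0.4068 0.1948 0.0119] [323. 156.]
nest 0.86 [0.5034 0.0337 0.03  ] [514.  43.]
nest_deck 0.74 [0.5095 0.0284 0.0394] [526.  34.]
```

View pics/w_gauge.png

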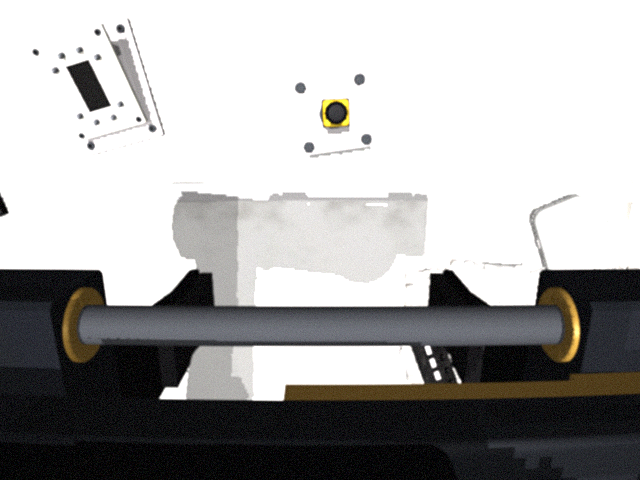

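View pics/w_nest.png

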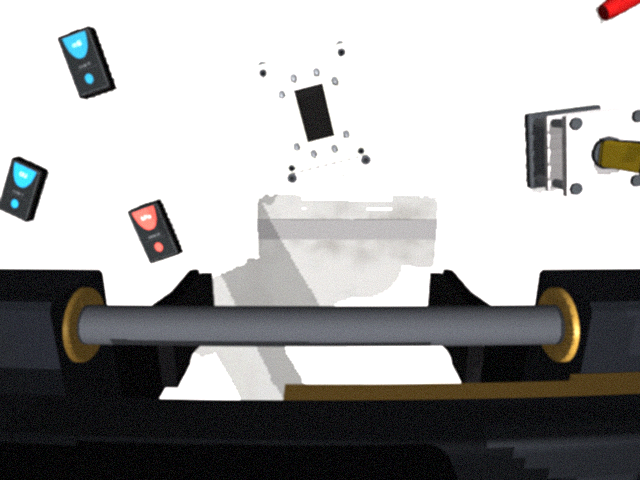

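View pics/w_mod.png

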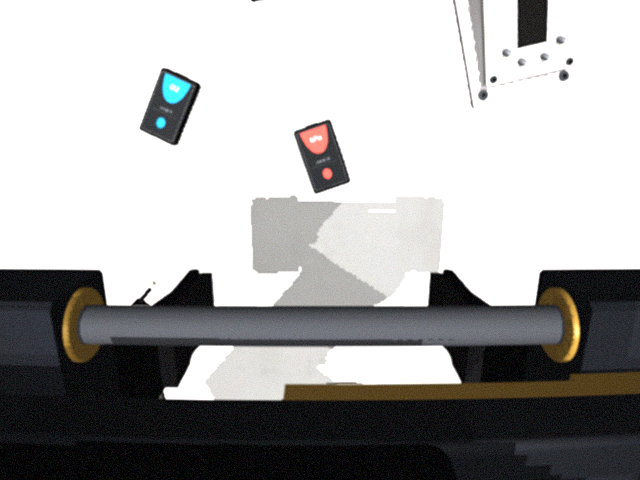

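The wrist views show the red module at (321,157) with its spot end (327,174) towards the robot. The nest deck slot is at (314,112) with eight pins round it. The gauge cap is at (336,112), between stand columns at (300,88), (360,79), (366,139) and (309,147). Next I'll fit the poses precisely.

```bash
cat > fit.py <<'E'
from h import *
import pickle
from scipy.optimize import minimize, least_squares
F={n:pickle.load(open(n+'.pkl','rb')) for n in ['gauge','nest','mod']}
def fitbox(f,m,x0,yaw0,L=.062,W=.037,H=.0115):
    def hull(p):
        c=np.array([[a*L/2,b*W/2,z] for a in(-1,1) for b in(-1,1) for z in (0,H)])@rot([0,0,np.degrees(p[2])]).T+[p[0],p[1],0]
        return cv2.convexHull(proj(f,c).astype(np.float32))
    def cost(p):
        h=np.zeros((480*4,640*4),np.uint8); cv2.fillConvexPoly(h,np.round(hull(p)*4+1.5).astype(int),1)
        h=cv2.resize(h.astype(np.float32),(640,480),interpolation=cv2.INTER_AREA)
        return np.abs(h-m).sum()/m.sum()
    s=np.array([[0,0,0],[.004,0,0],[0,.004,0],[0,0,.1]])+[x0[0],x0[1],yaw0]
    r=minimize(cost,s[0],method='Nelder-Mead',options=dict(initial_simplex=s,xatol=1e-5,fatol=1e-5)); return r.x,r.fun
if __name__=='__main__':
    for n,c in [('mod',(321,157)),('nest',(156,232))]:
        f=F[n]; im=f['image'].astype(float); sat=im.max(2)-im.min(2)
        m=((im.min(2)<80)&(np.hypot(*(np.indices((480,640))-np.array([c[1],c[0]])[:,None,None]))<48)).astype(np.uint8)
        k,l,st,_=cv2.connectedComponentsWithStats(m); i=1+np.argmax(st[1:,4]); m=(l==i).astype(np.uint8)
        m=cv2.morphologyEx(m,cv2.MORPH_CLOSE,np.ones((7,7)))
        p,e=fitbox(f,m.astype(np.float32),[.405,.196],.25); print(n,'module',p[:2].round(4),np.degrees(p[2]).round(2),'err',round(e,3),m.sum())
        red=((im[...,2]-im[...,0]>60)&(m>0)).astype(np.uint8); k,l,st,ce=cv2.connectedComponentsWithStats(red)
        for i in range(1,k):
            if st[i,4]>20: print('  red',ce[i].round(1),st[i,4],onplane(f,[ce[i]],.011)[0].round(4))
        print('  spot pred',(rot([0,0,np.degrees(p[2])])@[-.0155,0,.011]+[p[0],p[1],0]).round(4))
    D=np.array([[25,23.5],[25,-23.5],[36,10],[36,-10],[-25,23.5],[-25,-23.5],[-36,10],[-36,-10]])/1000
    f=F['nest']; g=cv2.cvtColor(f['image'],cv2.COLOR_BGR2GRAY).astype(float)
    guess=np.array([(282,95),(335,81),(294,78),(317,72),(297,147),(347,134),(314,154),(335,149)],float)
    pts=[]
    for q in guess:
        x,y=q.astype(int); w=g[y-7:y+8,x-7:x+8]; wt=np.clip(np.median(w)-15-w,0,None); yy,xx=np.mgrid[y-7:y+8,x-7:x+8]
        pts.append([(wt*xx).sum()/wt.sum(),(wt*yy).sum()/wt.sum()])
    pts=np.array(pts); print((pts-guess).round(1).tolist())
    def deck(p,P): return P@(rot([0,0,np.degrees(p[2])])@rot([0,-20,0])).T+[p[0],p[1],.043]
    for h in (.0045,.007,.009):
        r=least_squares(lambda p:(proj(f,deck(p,np.c_[D,np.full(8,h)]))-pts).ravel(),[.527,.02,.25],x_scale=[.01,.01,.1],diff_step=1e-5)
        print('deck h',h,r.x[:2].round(4),np.degrees(r.x[2]).round(2),'rms px',np.sqrt((r.fun**2).mean()).round(2))
    sl=((g<60)&(np.hypot(*(np.indices((480,640))-np.array([112,314])[:,None,None]))<40)).astype(np.uint8)
    k,l,st,ce=cv2.connectedComponentsWithStats(sl); i=1+np.argmax(st[1:,4]); print('slot',ce[i],'pred deck centre',proj(f,deck(r.x,np.zeros((1,3))))[0],'slot rect',cv2.minAreaRect(np.argwhere(l==i)[:,::-1].astype(np.float32)))
    f=F['gauge']; im=f['image'].astype(float); 
    y=((im[...,2]-im[...,0]>50)&(im[...,1]-im[...,0]>40)).astype(np.uint8); y[:, :300]=0; y[:,380:]=0; y[150:]=0
    yx=np.argwhere(y)[:,::-1].astype(np.float32); print('yellow',len(yx),cv2.minAreaRect(yx))
    cap=((im.max(2)<70)).astype(np.uint8); k,l,st,ce=cv2.connectedComponentsWithStats(cap)
    for i in range(1,k):
        if 290<ce[i][0]<380 and 65<ce[i][1]<160 and st[i,4]>20: print('dark',ce[i].round(1),st[i,4],'z.147',onplane(f,[ce[i]],.147)[0].round(4),'z.079',onplane(f,[ce[i]],.079)[0].round(4))
    o=[cv2.resize(F['nest']['image'][50:200,240:390],(600,600),interpolation=cv2.INTER_CUBIC),cv2.resize(f['image'][60:160,290:390],(200,200),interpolation=cv2.INTER_CUBIC)]
    c=np.zeros((600,800,3),np.uint8); c[:,:600]=o[0]; c[:200,600:]=o[1]; cv2.imwrite('pics/crop1.png',c)
E
python3 fit.py
```

```text
mod module [0.4067 0.1953] 18.43 err 0.361 2026
  red [317.1 138.9] 130 [0.4224 0.1999 0.011 ]
  red [326.7 173.1] 87 [0.3912 0.1911 0.011 ]
  spot pred [0.392  0.1904 0.011 ]
nest module [0.4064 0.1959] 21.15 err 0.334 1709
  red [147.4 216.3] 167 [0.4234 0.1998 0.011 ]
  red [158.2 246.5] 70 [0.3908 0.1916 0.011 ]
  spot pred [0.3919 0.1904 0.011 ]
[[-0.4, -0.9], [-0.5, -0.1], [-0.6, 0.1], [-1.0, 0.1], [-0.5, -0.7], [-1.3, -0.3], [-0.5, -0.6], [-0.8, -0.8]]
deck h 0.0045 [0.5249 0.0261] 13.89 rms px 0.27
deck h 0.007 [0.5257 0.0262] 13.89 rms px 0.43
deck h 0.009 [0.5264 0.0264] 13.89 rms px 0.56
slot [314.05656273 112.20594634] pred deck centre [314.02255097 111.43415522] slot rect ((314.11767578125, 112.47059631347656), (51.417545318603516, 27.163990020751953), 75.96376037597656)
yellow 347 ((335.0, 112.5), (27.0, 26.0), 90.0)
dark [335.8 112.5] 366 z.147 [ 0.4941 -0.2262  0.147 ] z.079 [ 0.4949 -0.2284  0.079 ]
```

View pics/crop1.png

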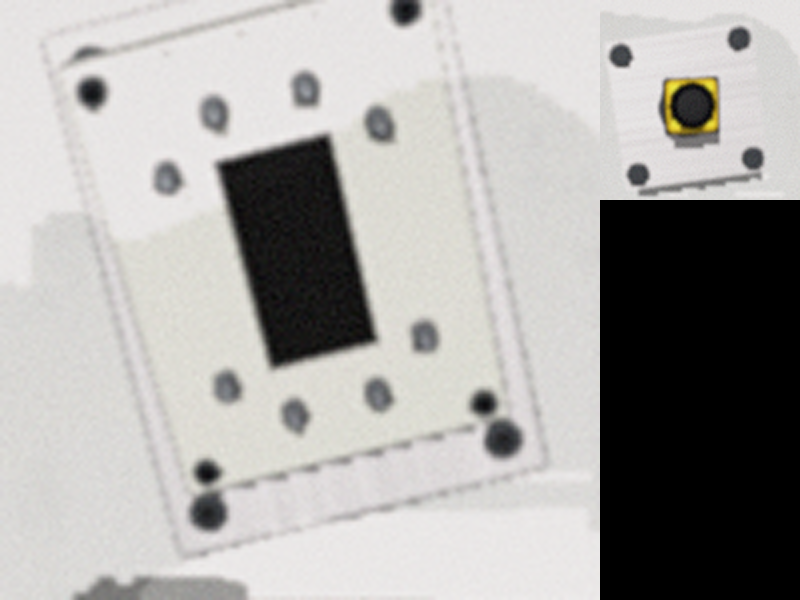

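The crop shows all eight pins clearly round the deck slot, so the nest fit is good. The gauge's grip square is turned only about 3° and sits centred in the stand. My module mask was poor, so I'll improve it before grasping.

```bash
cat >> h.py <<'E'
def modpose(f):
    """red module (x,y,yaw) from a wrist picture: dark+red silhouette fitted with the box"""
    from fit import fitbox
    im=cv2.GaussianBlur(f['image'],(3,3),0).astype(float)
    t=env.trace(f,'red_module')[0]['mask'] if f.get('live',True) else None
    a=im.min(2)<95
    if t is not None: a&=cv2.dilate(t.astype(np.uint8),np.ones((9,9)))>0
    k,l,st,ce=cv2.connectedComponentsWithStats(a.astype(np.uint8))
    c=cv2.convexHull(np.argwhere(l==1+np.argmax(st[1:,4]))[:,::-1].astype(np.int32))
    m=np.zeros((480,640),np.uint8); cv2.fillConvexPoly(m,c,1)
    red=((im[...,2]-im[...,0]>60)&(m>0)).astype(np.uint8); k,l,st,ce=cv2.connectedComponentsWithStats(red)
    i=sorted(range(1,k),key=lambda i:-st[i,4])[:2]; q=onplane(f,ce[i],.011)
    v=q[0]-q[1]; ang=np.arctan2(v[1],v[0])
    p,e=fitbox(f,m.astype(np.float32),q.mean(0)[:2],ang)
    return p,e,m.sum(),q,np.degrees(ang)
E
python3 - <<'E'
from h import *
import pickle
f0=pickle.load(open('mod.pkl','rb'))
im=f0['image']; print(im[100:215:6,322].tolist()); print(im[157,280:365:5].tolist())
f=env.grab_frame('wrist')
p,e,n,q,a=modpose(f); print(p,np.degrees(p[2]),e,n,q.round(4).tolist(),a)
print('spot pred',(rot([0,0,np.degrees(p[2])])@[-.0155,0,.011]+[p[0],p[1],0]).round(4))
R0=rot([180,0,0])
for nm,P,yaw,pit in [('grasp',[p[0],p[1],.003],np.degrees(p[2]),0),('place',[.5255,.0262,.06],13.9,-20)]:
    o=eul(rot([0,0,yaw])@rot([0,pit,0])@R0); print(nm,o,env.inverse_kinematics(P,o))
E
```

```text
[[213, 216, 215], [217, 219, 219], [216, 216, 220], [215, 217, 218], [56, 57, 87], [87, 100, 233], [90, 103, 231], [90, 99, 234], [93, 105, 236], [40, 39, 33], [84, 79, 79], [38, 41, 31], [54, 59, 128], [39, 38, 34], [39, 37, 41], [39, 39, 42], [214, 215, 216], [118, 119, 122], [117, 121, 123], [124, 125, 127]]
[[187, 188, 189], [187, 187, 188], [186, 186, 188], [185, 182, 187], [179, 178, 181], [50, 50, 47], [45, 43, 42], [42, 41, 36], [43, 41, 41], [50, 51, 43], [46, 44, 44], [37, 39, 36], [53, 50, 47], [189, 187, 190], [186, 185, 187], [186, 185, 186], [185, 183, 186]]Traceback (most recent call last):
  File "<stdin>", line 6, in <module>
  File "h.py", line 29, in modpose
    i=sorted(range(1,k),key=lambda i:-st[i,4])[:2]; q=onplane(f,ce[i],.011)
                                                      ~~~~~~~^^^^^^^^^^^^^^
  File "h.py", line 17, in onplane
    d=rays(f,px); c=np.array(f['position']); return c+d*((z-c[2])/d[:,2])[:,None]
  File "h.py", line 13, in rays
    u=cv2.undistortPoints(np.array(px,float).reshape(-1,1,2),K(f),np.array(f['D'],float))[:,0]
      ~~~~~~~~~~~~~~~~~~~^^^^^^^^^^^^^^^^^^^^^^^^^^^^^^^^^^^^^^^^^^^^^^^^^^^^^^^^^^^^^^^^
cv2.error: OpenCV(4.12.0) /io/opencv/modules/calib3d/src/undistort.dispatch.cpp:347: error: (-215:Assertion failed) CV_IS_MAT(_src) && CV_IS_MAT(_dst) && (_src->rows == 1 || _src->cols == 1) && (_dst->rows == 1 || _dst->cols == 1) && _src->cols + _src->rows - 1 == _dst->rows + _dst->cols - 1 && (CV_MAT_TYPE(_src->type) == CV_32FC2 || CV_MAT_TYPE(_src->type) == CV_64FC2) && (CV_MAT_TYPE(_dst->type) == CV_32FC2 || CV_MAT_TYPE(_dst->type) == CV_64FC2) in function 'cvUndistortPointsInternal'
```

```bash
python3 - <<'E'
s=open('h.py').read(); i=s.index("    t=env.trace"); j=s.index("    m=np.zeros((480")
s=s[:i]+"""    rd=im[...,2]-im[...,0]>60; a=(im.min(2)<80)|rd; a[255:]=0
    k,l,st,ce=cv2.connectedComponentsWithStats(a.astype(np.uint8))
    b=max((i for i in range(1,k) if st[i,4]<4500),key=lambda i:(rd&(l==i)).sum())
    c=cv2.convexHull(np.argwhere(l==b)[:,::-1].astype(np.int32))
"""+s[j:]
open('h.py','w').write(s)
E
python3 - <<'E'
from h import *
import pickle
for f in [pickle.load(open('mod.pkl','rb')),pickle.load(open('nest.pkl','rb')),env.grab_frame('wrist')]:
    p,e,n,q,a=modpose(f); print(p.round(4),np.degrees(p[2]).round(2),round(e,3),n,q.round(4).tolist(),a.round(2))
    print('spot pred',(rot([0,0,np.degrees(p[2])])@[-.0155,0,.011]+[p[0],p[1],0]).round(4))
R0=rot([180,0,0])
for nm,P,yaw,pit in [('grasp',[p[0],p[1],.003],np.degrees(p[2]),0),('place',[.5255,.0262,.06],13.9,-20)]:
    o=eul(rot([0,0,yaw])@rot([0,pit,0])@R0); print(nm,o,env.inverse_kinematics(P,o))
E
```

```text
[0.4063 0.1953 0.3294] 18.87 0.096 2509 [[0.4225, 0.2013, 0.011], [0.3912, 0.1911, 0.011]] 18.06
spot pred [0.3916 0.1903 0.011 ]Traceback (most recent call last):
  File "<stdin>", line 4, in <module>
  File "h.py", line 29, in modpose
    v=q[0]-q[1]; ang=np.arctan2(v[1],v[0])
           ~^^^
IndexError: index 1 is out of bounds for axis 0 with size 1
```

```bash
python3 - <<'E'
from h import *
import pickle
o=[180,0,18.5]; c=[.4064,.1953]
env.gripper_to(.7,15)
env.goto(c+[.05],o)
print('hit',env.move_straight(c+[.0035],rate=.08,force_limit=8))
s=env.read_state(); print(s['position'],s['force'])
env.gripper_to(0.0,15); s=env.read_state(); print('closed',s['opening'],s['opening']*87,s['finger_force'],s['position'])
env.gripper_to(.7)
env.move_straight(c+[.05],rate=.15)
env.goto([.37,.196,.25],[180,0,0]); env.dwell(.15)
f=env.grab_frame('wrist'); pickle.dump(f,open('mod2.pkl','wb'))
p,e,n,q,a=modpose(f); print(p.round(4),np.degrees(p[2]).round(2),round(e,3),n,q.round(4).tolist(),a.round(2),env.read_state()['clock'])
E
```

```text
hit False
[0.40679838 0.19572865 0.00402818] [ 0.06268326  0.62658265 -0.13327807]
closed 0.4210874515398328 36.634608283965456 15.001687556505203 [0.40647091 0.19534484 0.00368582]
[0.4067 0.1964 0.3252] 18.63 0.112 2520 [[0.4223, 0.202, 0.011], [0.391, 0.1918, 0.011]] 18.1 11.7167
```

```bash
cat >> h.py <<'E'
YAW=13.9; DC=np.array([.5258,.0251,.043])
RD=rot([0,0,YAW])@rot([0,-20,0])
RT=eul(RD@np.diag([1,-1,-1]))   # tool square to the deck
def dk(x,y,z): return (DC+RD@[x,y,z]).tolist()
E
python3 - <<'E'
from h import *
import pickle
o=[180,0,18.5]; c=[.4064,.1953]
env.goto(c+[.05],o); env.move_straight(c+[.0035],rate=.08,force_limit=8)
env.gripper_to(0.0,20); s=env.read_state(); print('closed',s['opening']*87,s['position'])
env.move_straight(c+[.13],rate=.2)
env.goto(dk(0,0,.07),RT)
env.move_straight(dk(0,0,.018),rate=.12); env.dwell(.1)
s=env.read_state(); f0=np.array(s['force']); print('pre',RD.T@(np.array(s['position'])-DC),f0.round(2),s['opening']*87)
h=env.move_straight(dk(0,0,.0025),rate=.03,force_limit=6)
s=env.read_state(); print('land',h,(RD.T@(np.array(s['position'])-DC)).round(4),(RD.T@(np.array(s['force'])-f0)).round(2),np.array(s['wrist_torque']).round(2),s['clock'])
f=env.grab_frame('scene'); cv2.imwrite('pics/land.png',cv2.resize(f['image'][200:320,280:440],(800,600),interpolation=cv2.INTER_CUBIC))
E
```

```text
closed 36.334304318090666 [0.40647638 0.19538536 0.003667  ]Traceback (most recent call last):
  File "<stdin>", line 8, in <module>
workcell.Unreachable: the arm cannot follow that straight line within its joint ranges
```

```bash
python3 - <<'E'
from h import *
s=env.read_state(); print(np.round(s['joint_positions'],1),s['position'],s['tool_rot'],RT,s['clock'],s['opening']*87)
R2=eul(RD@np.diag([-1,1,-1]))
for nm,r in (('a',RT),('b',R2)):
    for z in (.09,.07,.045,.03,.018,.003): print(nm,z,[None if q is None else np.round(q,1).tolist() for q in [env.inverse_kinematics(dk(0,0,z),r)]])
E
```

```text
[ 22.3   9.6 -43.5   9.6 -17.4  72.9] [0.50275349 0.01962304 0.10834722] [179.98921368 -19.93560567  13.91416169] [180.  -20.   13.9] 15.4333 36.061748525024285
a 0.09 [[22.6, 7.1, -42.4, 8.3, -20.9, 74.1]]
a 0.07 [[22.3, 9.5, -43.5, 9.6, -17.4, 72.9]]
a 0.045 [[21.9, 12.7, -45.1, 12.5, -12.7, 70.3]]
a 0.03 [[21.4, 14.6, -46.5, 15.9, -9.4, 67.2]]
a 0.018 [None]
a 0.003 [None]
b 0.09 [[22.6, 7.1, -42.4, 8.3, -20.9, -105.9]]
b 0.07 [[22.3, 9.5, -43.5, 9.6, -17.4, -107.1]]
b 0.045 [[21.9, 12.7, -45.1, 12.5, -12.7, -109.7]]
b 0.03 [[21.4, 14.6, -46.5, 15.9, -9.4, -112.8]]
b 0.018 [None]
b 0.003 [None]
```

The 20° tool tilt runs joint 5 into its range limit near the deck. I'll check picking the module with the tool pitched relative to it, so the tool is nearer vertical when placing.

```bash
cat >> h.py <<'E'
T=np.diag([1,-1,-1])
def otool(M,al): return eul(M@rot([0,al,0])@T)   # tool pitched by al about the module's y, M = module frame
E
python3 - <<'E'
from h import *
M=rot([0,0,18.5])
for al in (8,12,15,20):
    print(al,[None if q is None else np.round(q,1).tolist() for q in [env.inverse_kinematics([.4064,.1953,.0045],otool(M,al)),env.inverse_kinematics(dk(0,0,.07),otool(RD,al)),env.inverse_kinematics(dk(0,0,.018),otool(RD,al)),env.inverse_kinematics(dk(0,0,.002),otool(RD,al))]])
for L in (.075,.085,.095,.105,.13): print(L,[None if q is None else np.round(q,1).tolist() for q in [env.inverse_kinematics(dk(-.0155,0,.011+L),RT)]])
E
```

```text
8 [[43.9, 26.0, -30.7, -5.2, -40.7, 68.8], [21.8, 12.1, -35.2, 3.2, -30.8, 79.6], [21.4, 18.2, -36.4, 3.9, -23.5, 79.1], [21.3, 20.1, -36.7, 4.2, -21.4, 78.8]]
12 [[42.8, 27.7, -27.3, -6.8, -46.2, 70.9], [21.4, 13.7, -31.8, 1.7, -36.6, 81.2], [21.1, 19.5, -32.7, 2.0, -29.9, 81.1], [21.0, 21.3, -32.9, 2.1, -27.9, 81.1]]
15 [[42.0, 29.1, -24.9, -7.7, -50.1, 72.2], [21.1, 14.9, -29.4, 1.0, -40.8, 82.1], [20.9, 20.5, -30.2, 1.1, -34.4, 82.2], [20.8, 22.3, -30.3, 1.1, -32.5, 82.2]]
20 [[40.8, 31.5, -21.0, -9.0, -56.4, 73.9], [20.7, 17.1, -25.4, 0.0, -47.4, 83.2], [20.5, 22.5, -26.1, 0.0, -41.4, 83.4], [20.4, 24.2, -26.1, 0.0, -39.7, 83.5]]
0.075 [[22.8, 6.7, -45.1, 9.5, -18.7, 72.6]]
0.085 [[22.9, 5.4, -44.5, 8.8, -20.5, 73.2]]
0.095 [[23.1, 4.2, -43.9, 8.2, -22.3, 73.7]]
0.105 [[23.2, 3.0, -43.3, 7.8, -24.1, 74.2]]
0.13 [[23.5, 0.0, -41.9, 6.8, -28.6, 75.0]]
```

```bash
python3 - <<'E'
from h import *
al=10; M=rot([0,0,18.5]); o=[180,0,18.5]; c=[.4064,.1953]
env.goto(c+[.05],o); env.move_straight(c+[.0045],rate=.1,force_limit=4); env.dwell(.1)
env.gripper_to(.6); env.dwell(.1)
env.move_straight(c+[.012],rate=.1)
env.move_straight(c+[.0042],rotation=otool(M,al),rate=.03)
env.gripper_to(0.0,20); s=env.read_state(); print('closed',s['opening']*87,s['position'],s['tool_rot'],otool(M,al),s['clock'])
env.move_straight(c+[.11],rate=.25)
env.goto(dk(0,0,.06),otool(RD,al))
env.move_straight(dk(0,0,.018),rate=.12); env.dwell(.1)
s=env.read_state(); f0=np.array(s['force']); print('pre',(RD.T@(np.array(s['position'])-DC)).round(4),f0.round(2),s['opening']*87)
h=env.move_straight(dk(0,0,.0025),rate=.03,force_limit=6)
s=env.read_state(); print('land',h,(RD.T@(np.array(s['position'])-DC)).round(4),(RD.T@(np.array(s['force'])-f0)).round(2),np.array(s['wrist_torque']).round(2),s['clock'])
f=env.grab_frame('scene'); cv2.imwrite('pics/land.png',cv2.resize(f['image'][200:320,280:440],(800,600),interpolation=cv2.INTER_CUBIC))
E
```

```text
closed 36.43981044399867 [0.40586713 0.19506384 0.0044294 ] [179.99284167  10.02156495  18.51537683] [180.   10.   18.5] 18.7
pre [0.0007 0.0005 0.0184] [ 0.69 -1.   -0.79] 36.102153761935114
land True [-0.     0.     0.004] [0.19 1.78 3.56] [-0.11  0.47  0.04] 21.175
```

View pics/land.png

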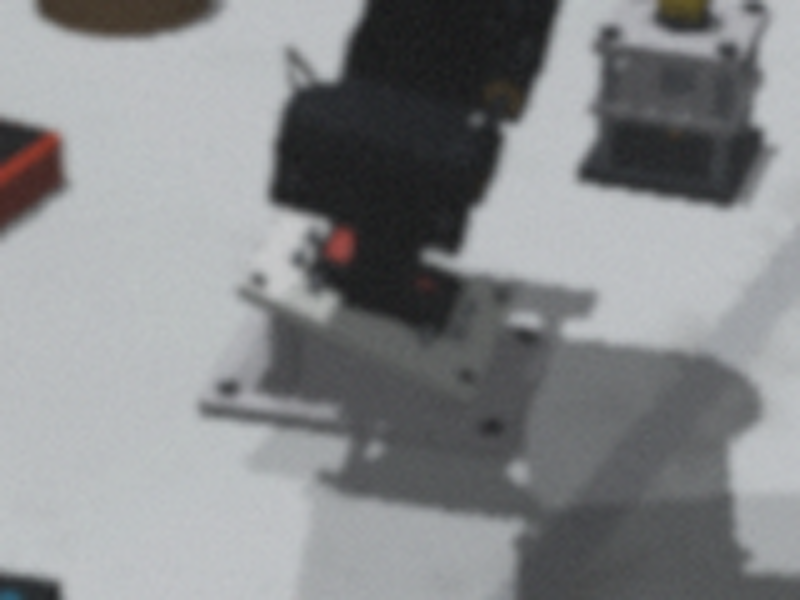

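The module looks seated: it lies parallel to the deck at the crop's (390,290), and it landed at the grasp height. Next I'll release it and check from above.

```bash
python3 - <<'E'
from h import *
import pickle
env.gripper_to(.58); env.dwell(.1)
env.move_straight(dk(0,0,.06),rate=.15)
env.goto([.45,.019,.28],[180,0,0]); env.dwell(.15)
f=env.grab_frame('wrist'); pickle.dump(f,open('placed.pkl','wb'))
cv2.imwrite('pics/placed.png',cv2.resize(f['image'][40:190,220:420],(800,600),interpolation=cv2.INTER_CUBIC))
im=cv2.GaussianBlur(f['image'],(3,3),0).astype(float); red=((im[...,2]-im[...,0]>60)).astype(np.uint8); red[200:]=0; red[:40]=0; red[:,:240]=0; red[:,400:]=0
k,l,st,ce=cv2.connectedComponentsWithStats(red)
print([(ce[i].round(1),st[i,4]) for i in range(1,k) if st[i,4]>15])
E_=None
DC[:]=[.5255,.0262,.043]
print('pred spot in camera frame est',proj(f,[dk(-.0155,0,.011),dk(0,0,.011)]).round(1).tolist(),env.read_state()['clock'])
E
```

```text
[(array([309.5,  95.8]), np.int32(645)), (array([318.3, 131.9]), np.int32(87))]
pred spot in camera frame est [[318.5, 130.5], [314.5, 114.1]] 23.4167
```

View pics/placed.png

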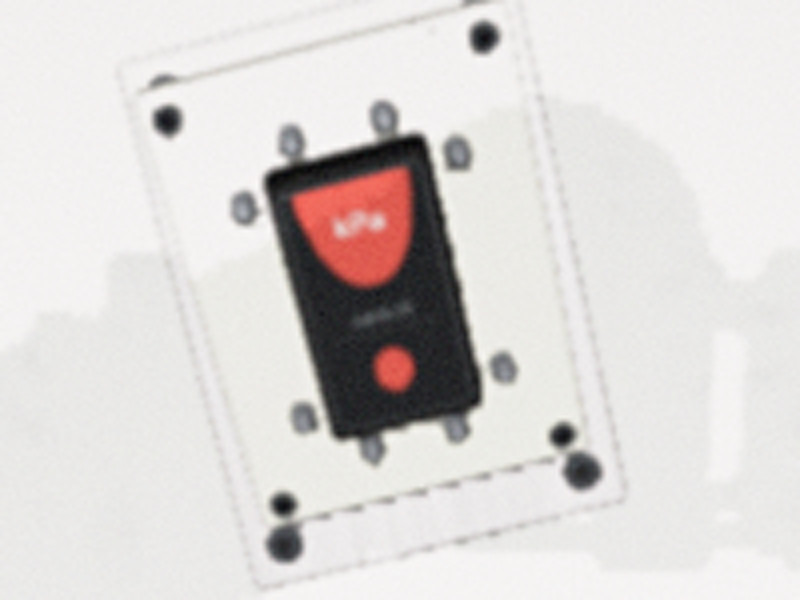

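The module lies flat within all eight pins. Its spot is at the crop's (395,368), which is full-frame (318.3,131.9) and about 1.5 mm downhill of nominal. Next I'll fetch the gauge and approach the spot.

```bash
python3 - <<'E'
from h import *
import pickle
f=pickle.load(open('placed.pkl','rb')); d=rays(f,[[318.3,131.9]])[0]; c=np.array(f['position']); n=RD[:,2]
P0=DC+RD@[0,0,.011]; S=c+d*(((P0-c)@n)/(d@n)); S=S-RD[:,1]*.0011
# bias-corrected spot; the deck frame DC already holds the y correction
sd=RD.T@(S-DC); print('spot in deck',sd.round(4)); np.save('spot.npy',sd)
g=[.4942,-.2274]; og=[180,0,3.5]
env.goto(g+[.19],og); env.move_straight(g+[.098],rate=.12,force_limit=6)
s=env.read_state(); print(s['position'],np.round(s['force'],2))
env.gripper_to(0.0,30); env.dwell(.1); s=env.read_state(); L=s['position'][2]-.015; print('grip',s['opening']*87,s['position'],np.round(s['force'],2),'L',L,s['clock']); np.save('L.npy',L)
env.move_straight(g+[.20],rate=.2)
env.goto(dk(sd[0],sd[1],.011+L+.06),RT)
env.move_straight(dk(sd[0],sd[1],.011+L+.012),rate=.1); env.dwell(.3)
s=env.read_state(); print((RD.T@(np.array(s['position'])-DC)-[sd[0],sd[1],.011+L]).round(4),s['tool_rot'],np.round(s['force'],2),s['opening']*87,s['clock'])
o=[]
for nm in ('wrist','scene'):
    f=env.grab_frame(nm); pickle.dump(f,open(nm+'_g.pkl','wb')); o.append(f['image'])
im=np.zeros((600,800,3),np.uint8); im[:300,:400]=cv2.resize(o[0],(400,300)); im[:300,400:]=cv2.resize(o[1][190:295,300:440],(400,300),interpolation=cv2.INTER_CUBIC)
im[300:,:]=cv2.resize(o[0][40:280,0:640],(800,300)); cv2.imwrite('pics/g1.png',im)
E
```

```text
spot in deck [-0.0167  0.0005  0.011 ]
[ 0.49499839 -0.22729809  0.0988717 ] [ 0.62  0.38 -0.31]
grip 22.01663431913692 [ 0.4943026  -0.22748033  0.09818409] [-0.51 -0.84  1.56] L 0.08318408556874328 26.075
[0.0004 0.     0.0125] [-179.98781068  -20.07671699   13.89508281] [ 0.49  0.01 -1.97] 21.654812544299634 28.6167
```

View pics/g1.png

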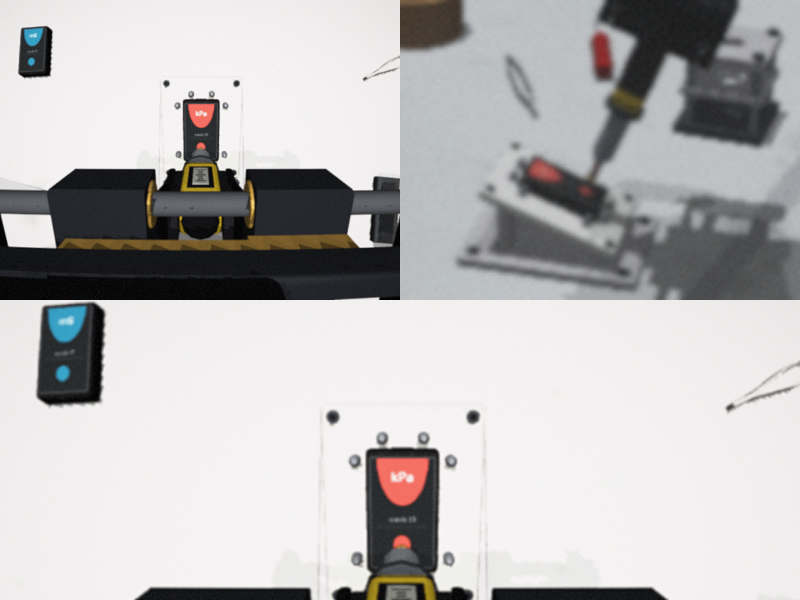

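The gauge is held square and points at the red spot with its tip about 12 mm above it (wrist view (402,542), scene crop (590,180)). Now I'll press.

```bash
python3 - <<'E'
from h import *
sd=np.load('spot.npy'); L=float(np.load('L.npy')); n=RD[:,2]
def st(): 
    s=env.read_state(); return (RD.T@(np.array(s['position'])-DC)-[sd[0],sd[1],.011+L])*1000,np.array(s['force']),s
f0=np.mean([(env.dwell(.03),st()[1])[1] for _ in range(5)],0); print('f0',f0.round(2))
for z,r in ((.003,.03),(.0,.01),(-.003,.01),(-.006,.01)):
    h=env.move_straight(dk(sd[0],sd[1],.011+L+z),rate=r,force_limit=3.4)
    env.dwell(.25); F=np.mean([(env.dwell(.03),st()[1])[1] for _ in range(4)],0); p,_,s=st(); print(z,h,p.round(2),(RD.T@(F-f0)).round(2),s['opening']*87,s['clock'])
    if h: break
o=[]
for nm in ('wrist','scene'): o.append(env.grab_frame(nm)['image'])
im=np.zeros((600,800,3),np.uint8); im[:300,:400]=cv2.resize(o[0][130:280,220:420],(400,300),interpolation=cv2.INTER_CUBIC); im[:,400:]=cv2.resize(o[1][210:300,335:395],(400,600),interpolation=cv2.INTER_CUBIC)
im[300:,:400]=cv2.resize(o[0],(400,300)); cv2.imwrite('pics/g2.png',im)
E
```

```text
f0 [ 0.08 -0.25 -1.46]
0.003 False [0.07 0.   3.1 ] [0.02 0.21 0.49] 21.544701045353268 29.7167
0.0 False [0.13 0.03 0.05] [-0.15  0.35  1.05] 21.771209629973846 30.55
-0.003 False [ 0.12  0.02 -2.96] [ 0.15 -0.1   1.91] 21.760717262059092 31.3833
-0.006 False [ 0.11  0.01 -5.96] [1.17 0.13 2.9 ] 22.00448970866525 32.2167
```

View pics/g2.png

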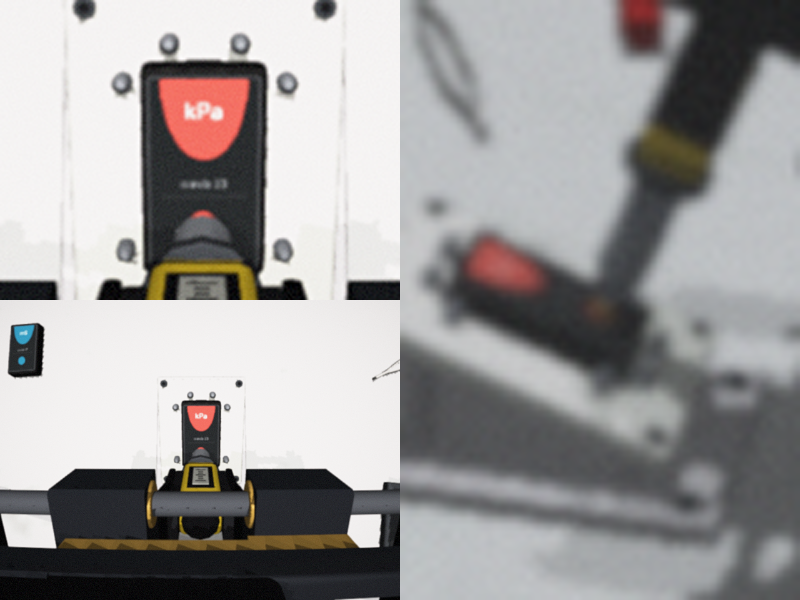

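The tip is on the red spot (scene crop (600,305)). Travel is 6 mm from contact and the normal force is about 2.8 N, so the plunger is about half way in. Handing in.

```bash
python3 -c "
from h import *
print(env.close_job())"
```

```text
the job is handed in; nothing more can be done
None
```

The job is handed in: the red module lies face up and flat between the nest pins, and the gauge is still held on its red spot, square to the face, with the plunger about half way in (about 2.9 N, 6 mm travel, 32 s on the clock); the blue modules and meter were not touched.

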